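Roll the sample jars up the gutter rack and park them

ROBOT

A 6-joint arm with a two-finger parallel gripper is mounted at the origin on a cart in front of the work surface, level with it; the furniture and walls round the work are solid. World frame = base frame: x ahead of the robot, y to its left, z up, the work surface at z = 0. Lengths are in m, angles in rad, forces in N, time in s.
With the tool pointing down it reaches from about 0.275 to 0.875 m from the base axis. Payload 12.5 kg.
Tool frame: the origin (TCP) lies midway between the tips of the shut fingers; the grasp point (between the pads) lies ctrl.hold_point_z behind it (ctrl.hold_point_z is the distance from the TCP to the grasp point, in m); z points along the fingers, y is the line along which they close (so a half turn about z gives the same grasp; the last joint's range is limited). The gripper opens to 85 mm and grips with 20 to 120 N. Pads are 22 mm wide; open, the fingers measure 114 mm over their backs; the gripper's body (76 mm by 85 mm) begins 54 mm behind the grasp point. The pads swing forward as they close: fully open they stand 13 mm farther back than shut.
Start: joints at [-0.085, 0.351, 1.652, -0, 1.139, -0.085], TCP at [0.55, 0, 0.231] pointing down, gripper open.
Joint ranges: [-2.75, 2.75], [-0.79, 2.1], [0.01, 2.65], [-1.57, 4.71], [0.07, 3.14], [-2.87, 2.87]. Speed limits (rad/s): [2.22, 2.22, 2.79, 3.14, 3.14, 3.14].

INTERFACE

Orientations are given as a unit quaternion [w, x, y, z].
In Python, from workcell import ctrl, kinematics, optics gives the robot as it stands. Calls block until the motion is done:
- ctrl.movep(position, orientation): joint-space move of the TCP to a pose.
- ctrl.movel(position, vel=0.15, ori=None): straight line of the TCP; ori=None keeps the orientation; vel is the mean speed in m/s.
- ctrl.set_joints(angles): joint-space move.
- ctrl.gripper_to(opening): finger opening in m; the grip force is fixed at half the most; returns when the fingers have stopped.
- ctrl.hold(seconds).
- kinematics.solve_ik(position, orientation): joint angles nearest the present ones, or None.
- ctrl.sense(): the state.
- optics.get_image(name): name is "scene" or "side" or "wrist"; returns the picture (400x640x3 uint8, red, green, blue); there is no depth.
- optics.camera_info(name): a dict with "fx", "fy", "cx", "cy" (pixels), "eye" and "rotation" of the camera in the world; the wrist camera has in their place "T_tool_cam" (4x4, takes a point from camera to tool coordinates, whose origin is the TCP and whose axes are the flange's). Camera axes: x right, y down, z forward; pixel columns grow to the right and rows downward; lengths in m; the calibration is good to about 2 mm. A picture is of the moment at which its call begins: read the wrist's pose just before it. camera_info takes no time and is no camera call.
A pose or a line that the arm cannot do raises ctrl.MotionError and nothing moves.
- ctrl.finish_job(): hands the job in; it is judged then, once.
The state is a dict: "clock": time; "q": joint angles; "joint_vel": joint speeds; "joint_torque": joint torques, N m; "ee_pos": TCP position; "eef_rot": TCP orientation; "force": force on the tool from outside, world axes, zero at the start; "ft_torque": the same for the moment, N m; "opening": finger opening in m; "finger_force": force on a finger pad.
Only numpy, scipy, OpenCV 4.12 (cv2) and the standard library are available. Lean on these libraries where they do the work, as an engineer would, in place of code of your own. Each camera call takes 0.05 s, during which the arm holds its last target. There are 200 camera calls.

TASK

Two white jars lie on their sides at the low lip of the sloped two-lane gutter rack. With the fingertips, gently push each jar up its own lane, over the low ridge and up to the stop, so that it stays parked between ridge and stop and does not roll back. Only push: do not grip or lift the jars, do not shift the clamped stops, and leave the spare jar, the sample cup and the dropper bottle beside the rack alone.

Things in the scene. Friction and masses are not known exactly. Their poses are not given: they have to be found in the camera images.
- rack: Fixed aluminium rack, 240 mm long (x, uphill, away from the robot), 210 wide (y, left). Origin on the worktop under its middle. Floor slopes 0.14 rad, 42 mm above the worktop at the origin (25 low end, 59 high end). Lane centres y = +51.5 (left), -51.5 mm (right), 99 mm wide; 4 mm walls 14 mm high. A lip 12 mm high, 5 thick, at the low end keeps the jars on; the worktop before it is clear.
- jar_left: White screw-cap jar, body 52 mm in diameter (cap 50), 88 mm long, about 0.14 kg, lying on its side across the left lane, slick (friction 0.2), free to roll. Origin: centre of its base, on the jar's axis, so rolling does not shift it off the axis; z runs along the axis from base to cap (to the rack's -y): the jar's middle is 44 mm along +z.
- jar_right: White screw-cap jar, body 52 mm in diameter (cap 50), 88 mm long, about 0.14 kg, lying on its side across the right lane, slick (friction 0.2), free to roll. Origin: centre of its base, on the jar's axis, so rolling does not shift it off the axis; z runs along the axis from base to cap (to the rack's -y): the jar's middle is 44 mm along +z.
- seat_left (a point): Floor point at the middle of the left lane's parking place, fixed to its stop. x uphill along the slope, y left, z square to the floor. Ridge (rod 3.5 mm proud of the floor) crests at x = -15.5 mm, stop plate (39 mm high) faces at +27.5. Parked jar: axis at x = -1.5 to 1.5, z = 26 mm, middle at y near 0. Short of the ridge (axis at x = -30) it rolls back down.
- seat_right (a point): Floor point at the middle of the right lane's parking place, fixed to its stop. x uphill along the slope, y left, z square to the floor. Ridge (rod 3.5 mm proud of the floor) crests at x = -15.5 mm, stop plate (39 mm high) faces at +27.5. Parked jar: axis at x = -1.5 to 1.5, z = 26 mm, middle at y near 0. Short of the ridge (axis at x = -30) it rolls back down.
- stop_left (a joint): How far up the gutter the left lane's stop (ridge, side strips and stop plate in one steel piece) is clamped, in m: 0 is lowest, 0.045 highest. It holds firmly against a gentle push (slips at about 60 N).
- stop_right (a joint): The same for the right lane; the two stops are usually clamped at different places.
- spare_jar: A third jar of the same kind (52 mm across, 88 mm tall), standing upright on the worktop to the left of the rack; leave alone. Origin: centre of its base, z up.
- cup: White sample cup with a red screw lid, 61 mm across, 70 mm tall, standing to the right of the rack; leave alone. Origin: centre of its base, z up.
- dropper: Small white dropper bottle, 25 mm across, 64 mm tall, standing to the left of the rack, farther from the robot than the spare jar; leave alone. Origin: centre of its base, z up.
Things that resemble listed ones, but are neither listed nor needed, are in the scene too. What is shaped like the jar_right but orange is not meant. What is shaped like the jar_left but green is not meant.

How it is judged:
At the end, for the whole second after the job is handed in: Both jars lie at rest on the floor of their lanes between ridge and stop: axis within 6 mm of the seat point along the slope, 22 to 30 mm above the floor, middle within 10 mm of the lane's centre line, axis within 0.15 rad of straight across the lane, slower than 0.02 m/s (x of jar_left in the frame of seat_left between -0.006 and 0.006 m and z of jar_left in the frame of seat_left between 0.022 and 0.03 m and y of jar_left in the frame of seat_left between 0.034 and 0.054 m and angle between the z axis of jar_left and the y axis of seat_left, either way round below 0.15 rad and linear speed of each of jar_left, jar_right below 0.02 m/s and x of jar_right in the frame of seat_right between -0.006 and 0.006 m and z of jar_right in the frame of seat_right between 0.022 and 0.03 m and y of jar_right in the frame of seat_right between 0.034 and 0.054 m and angle between the z axis of jar_right and the y axis of seat_right, either way round below 0.15 rad); the robot touches nothing.
It fails at once if a rolling jar is lifted off the gutter floor (axis over 38 mm above the sloped floor; 26 mm when it lies on it) (z of jar_left in the frame of seat_left above 0.038 m or z of jar_right in the frame of seat_right above 0.038 m).
It fails at once if a jar is squeezed or rammed (over 40 N from the fingers) (contact force between the fingers and jar_left above 40 N or contact force between the fingers and jar_right above 40 N).
It fails at once if a stop is shoved more than 4 mm (distance of any of seat_left, seat_right from where it was at the start of the episode above 0.004 m).
It fails at once if the spare jar, the cup or the dropper bottle is moved over 15 mm or tipped (distance of any of spare_jar, cup, dropper from where it was at the start of the episode above 0.015 m or angle between any of spare_jar, cup, dropper's own z axis and vertical above 0.3 rad).
It also fails if it takes over 59 s, if anything falls off the work surface, if the arm or the gripper's body presses on something with over 40 N, if the wrist force passes 120 N, or if a joint passes its speed limit or range.

## Working session

There is one attempt and no reset: what is moved stays moved. The work goes in short steps, each a Python script; the robot and the scene stay as the last script left them, time stands still between calls to the robot, and variables do not carry over. Pictures are saved under pics/ and viewed, at most 10 in all, crops included, and the job is handed in when it is done.

```bash
mkdir -p pics; ls
python3 - <<'E'
from workcell import ctrl, kinematics, optics
import cv2
for n in ("scene","side","wrist"):
    cv2.imwrite(f"pics/{n}0.png",optics.get_image(n)[:,:,::-1])
    print(n,optics.camera_info(n))
print(ctrl.sense(),ctrl.hold_point_z)
E
```

```text
pics
scene {'fx': 432.65015273293136, 'fy': 432.65015273293136, 'cx': 319.7612698815838, 'cy': 204.36298671658994, 'eye': array([0.5299961 , 0.67559541, 1.02276618]), 'rotation': array([ 0.00963824, -0.04982413,  0.95725928, -0.28474433])}
side {'fx': 417.2059245902516, 'fy': 417.2059245902516, 'cx': 322.10664157891415, 'cy': 199.97362624513872, 'eye': array([0.44432369, 1.00270708, 0.46527925]), 'rotation': array([ 0.03317084, -0.07279414,  0.82573833, -0.55835197])}
wrist {'fx': 284.1138090264034, 'fy': 284.1138090264034, 'cx': 319.51773611001636, 'cy': 198.6212647350771, 'T_tool_cam': array([[-1.95589762e-04, -9.56283212e-01, -2.92442097e-01,
         7.54101964e-02],
       [ 9.99999970e-01, -2.30551183e-04,  8.50851167e-05,
        -4.01427522e-04],
       [-1.48788340e-04, -2.92442072e-01,  9.56283228e-01,
        -1.41575378e-01],
       [ 0.00000000e+00,  0.00000000e+00,  0.00000000e+00,
         1.00000000e+00]])}
{'clock': 0.15, 'q': array([-8.46036098e-02,  3.51114429e-01,  1.65225355e+00, -9.90208035e-06,
        1.13908039e+00, -8.45863508e-02]), 'joint_vel': array([-0.00084359, -0.00149026, -0.00112113, -0.00147688, -0.00016503,
        0.00036407]), 'joint_torque': array([ 7.13946501e-04, -5.06248283e+01, -2.91500723e+01, -2.80964593e-05,
        3.35960038e-03, -3.10250061e-05]), 'ee_pos': array([5.49760146e-01, 4.15401533e-05, 2.30889961e-01]), 'eef_rot': array([-3.24123413e-04,  7.07111352e-01,  7.07102081e-01, -2.79332883e-04]), 'force': array([ 0.90136353, -0.19412688,  0.03135425]), 'ft_torque': array([ 0.08734983, -0.03540503, -0.0162174 ]), 'finger_force': 0.0, 'opening': 0.08527817535122943} 0.0187
```

View pics/scene0.png

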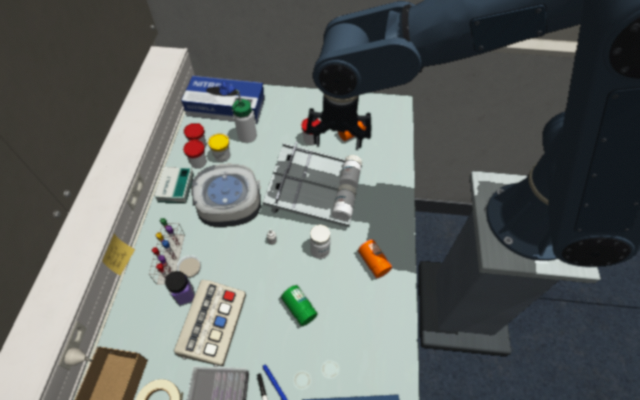

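View pics/wrist0.png

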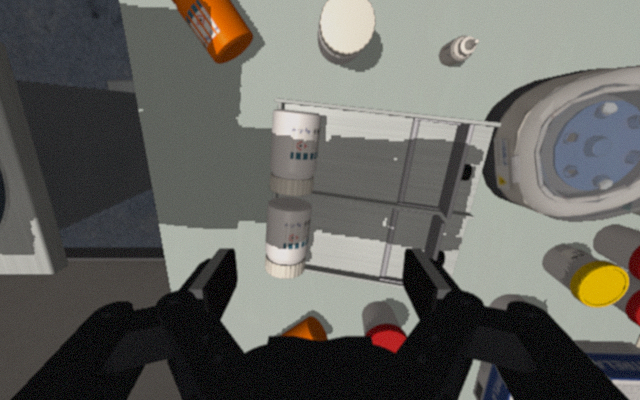

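View pics/side0.png

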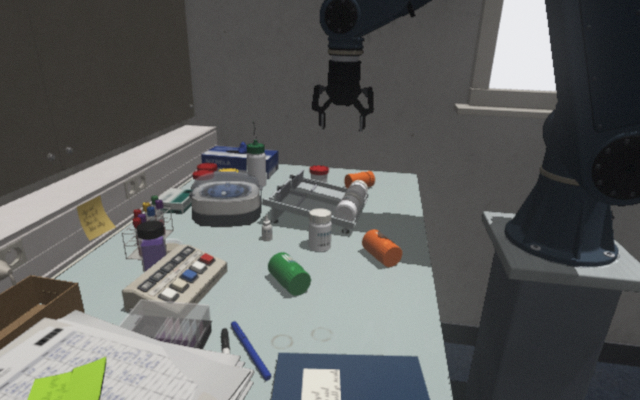

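Wrist view: the white jars lie at px (297,150), which is jar_left because up in the image is +y, and (288,235), which is jar_right. Look-alikes are orange at (215,30) and (305,330), green at scene (298,305), and the upright white spare at (347,25). I choose the two white lying jars on the rack. The rack's stop plates are at about (460,170) and (438,255), with the ridges at about (410,160) and (390,230). I'll take a closer picture from the right-hand side so the fingers don't cover the rack.

```bash
cat > h.py <<'E'
from workcell import ctrl, kinematics, optics
import numpy as np, cv2
from scipy.spatial.transform import Rotation as R
def rot(q): return R.from_quat(np.r_[q[1:],q[0]]).as_matrix()
def shot(name):
    s=ctrl.sense(); im=optics.get_image("wrist"); c=optics.camera_info("wrist")
    T=np.eye(4); T[:3,:3]=rot(s["eef_rot"]); T[:3,3]=s["ee_pos"]; T=T@c["T_tool_cam"]
    np.savez(f"pics/{name}.npz",T=T,im=im); cv2.imwrite(f"pics/{name}.png",im[:,:,::-1]); return im,T
def load(name): d=np.load(f"pics/{name}.npz"); return d["im"],d["T"]
def ray(T,uv):
    c=optics.camera_info("wrist"); d=T[:3,:3]@np.array([(uv[0]-c["cx"])/c["fx"],(uv[1]-c["cy"])/c["fy"],1]); return T[:3,3],d
def onz(T,uv,z):
    o,d=ray(T,uv); return o+d*(z-o[2])/d[2]
def proj(T,p):
    c=optics.camera_info("wrist"); x=T[:3,:3].T@(np.asarray(p)-T[:3,3]); return x[0]/x[2]*c["fx"]+c["cx"],x[1]/x[2]*c["fy"]+c["cy"]
E
python3 - <<'E'
from h import *
ctrl.movel([0.55,-0.13,0.24],vel=0.2); im,T=shot("w1")
cv2.imwrite("pics/w1c.png",cv2.resize(im[60:360,170:570],None,fx=2,fy=2,interpolation=cv2.INTER_CUBIC)[:,:,::-1])
print(T.round(4),ctrl.sense()["clock"])
E
```

```text
[[ 1.000e+00 -0.000e+00 -2.000e-04  5.495e-01]
 [-1.000e-04 -9.564e-01 -2.921e-01 -5.390e-02]
 [-1.000e-04  2.921e-01 -9.564e-01  3.814e-01]
 [ 0.000e+00  0.000e+00  0.000e+00  1.000e+00]] 1.0
```

View pics/w1c.png

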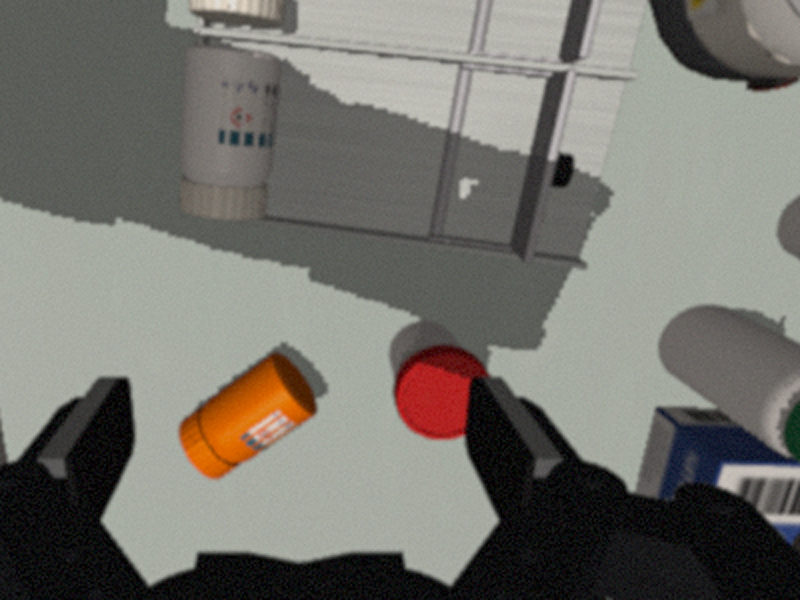

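The crop shows the right lane: jar_right at crop px (228,130), ridge at about (450,150), stop plate at about (540,140) and the cup's red lid at (440,390). The left lane is cut off, so I'll use a pose between the two.

Run:
```python
from h import *
ctrl.movel([0.55,-0.065,0.25],vel=0.2); im,T=shot("w2")
cv2.imwrite("pics/w2c.png",cv2.resize(im[10:290,220:540],None,fx=2.5,fy=2.14,interpolation=cv2.INTER_CUBIC)[:,:,::-1])
```

```text
(no output)
```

View pics/w2c.png

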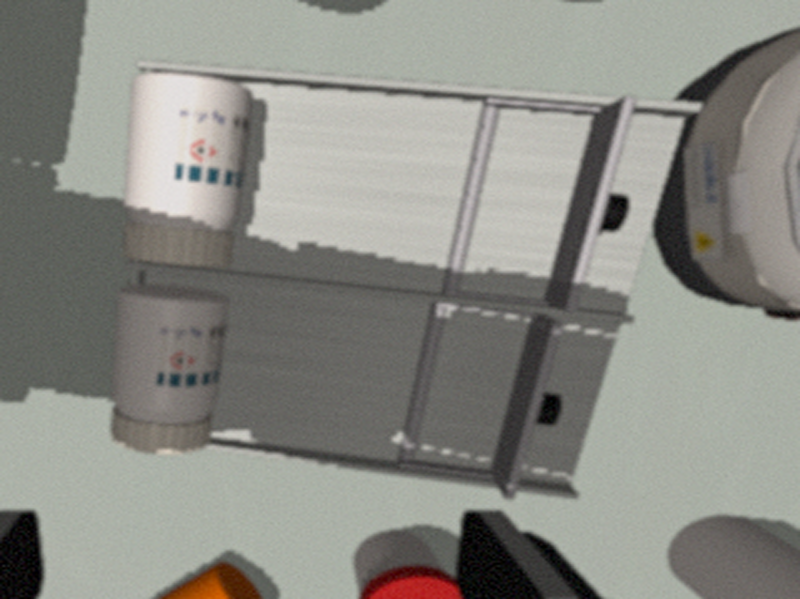

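The crop shows the whole rack. Wall tops: left wall (140,66) to (700,107), middle wall (143,275) to (632,318), right wall's high end at (577,492). The left ridge runs (493,103) to (450,295) and the right ridge (440,312) to (405,458). The jars are at (187,168) and (168,368), both white with the cap toward -y, and both lie against the lip.

Run:
```python
from h import *
from scipy.optimize import least_squares
im,T=load("w2"); S=.14
full=lambda p:(220+(p[0]+.5)/2.5-.5,10+(p[1]+.5)*280/600-.5)
wall=[((140,66),-.12,.103),((700,106),.12,.103),((632,318),.12,0),((143,275),-.12,0),((577,492),.12,-.103)]
def W(a,x,y,z): c,s=np.cos(a[2]),np.sin(a[2]); return np.array([a[0]+c*x-s*y,a[1]+s*x+c*y,z])
zf=lambda x:.042+np.tan(S)*x
f=lambda a:np.ravel([np.subtract(proj(T,W(a,x,y,zf(x)+.014)),full(p)) for p,x,y in wall])
r=least_squares(f,[.58,.03,0]); a=r.x; print("rack",a.round(4),"res px",r.fun.round(1))
np.save("rack.npy",a)
M=np.array([[np.cos(a[2]),np.sin(a[2])],[-np.sin(a[2]),np.cos(a[2])]])
def plane(p,h): # point at height h above sloped floor, rack coords
    o,d=ray(T,full(p)); lo=np.r_[M@(o[:2]-a[:2]),o[2]]; ld=np.r_[M@d[:2],d[2]]
    n=np.array([-np.sin(S),0,np.cos(S)]); t=(h-n@(lo-[0,0,.042]))/(n@ld); return lo+t*ld
for nm,ps,h in [("ridgeL",[(491,105),(451,293)],.0035),("ridgeR",[(440,312),(406,458)],.0035),
  ("plate top L (back edge)",[(633,98),(572,305)],.039),("plate R",[(552,320),(512,494)],.039),
  ("jarL sides",[(129,150),(243,150)],.026),("jarR sides",[(117,350),(219,350)],.026),("jarL ends",[(190,72),(178,265)],.026),("jarR ends",[(172,288),(162,450)],.026)]:
    print(nm,[plane(p,h).round(4).tolist() for p in ps])
```

```text
rack [ 0.6068 -0.028  -0.0984] res px [-2.9  0.5  3.   0.3  3.9  1.4 -8.6 -2.7  4.1  3.1]
ridgeL [[0.0383, 0.099, 0.0509], [0.0383, 0.0039, 0.0509]]
ridgeR [[0.0351, -0.0071, 0.0505], [0.0333, -0.0957, 0.0502]]
plate top L (back edge) [[0.0795, 0.0993, 0.0926], [0.0778, 0.0068, 0.0923]]
plate R [[0.0715, -0.0013, 0.0915], [0.074, -0.0956, 0.0918]]
jarL sides [[-0.1175, 0.0619, 0.0517], [-0.0671, 0.0663, 0.0588]]
jarR sides [[-0.118, -0.044, 0.0516], [-0.0684, -0.0375, 0.0586]]
jarL ends [[-0.093, 0.1001, 0.0552], [-0.0914, 0.0064, 0.0554]]
jarR ends [[-0.0934, -0.0062, 0.0551], [-0.0919, -0.1011, 0.0553]]
```

```bash
cat > push.py <<'E'
import sys
from h import *
S=.14; a=np.load("rack.npy"); c,s=np.cos(a[2]),np.sin(a[2])
X=np.array([c,s,0]);Y=np.array([-s,c,0])
q=R.from_matrix(np.c_[X,-Y,[0,0,-1]]).as_quat(); ORI=np.r_[q[3],q[:3]]
yl,seat={"L":(.0530,.0547),"R":(-.0530,.0497)}[sys.argv[1]]
def tcp(u):  # TCP so that a jar pushed there has its axis at slope coordinate u
    ax=u*np.cos(S)-.026*np.sin(S); z=.042+u*np.sin(S)+.026*np.cos(S)
    return np.r_[a[:2],0]+X*(ax-.037)+Y*yl+[0,0,z-.013]
start=tcp(-.115)
ctrl.movep(start+[0,0,.15],ORI); ctrl.gripper_to(.04); print("open",ctrl.sense()["opening"])
ctrl.movel(start,vel=.12); ctrl.hold(.2)
f0=ctrl.sense()["force"]; print("f0",f0.round(2),ctrl.sense()["clock"])
log=[]
def go(u,v):
    ctrl.movel(tcp(u),vel=v); f=(ctrl.sense()["force"]-f0)@X; log.append((round((u-seat)*1e3,1),round(float(f),1))); return abs(f)<6
for d in np.arange(-.160,-.044,.02)+.0: 
    if seat+d>-.115 and not go(seat+d,.06): print("stop",log); sys.exit()
for d in np.r_[np.arange(-.040,-.021,.006),np.arange(-.020,-.0019,.002)]:
    if not go(seat+d,.03): break
print(log); shot("p"+sys.argv[1]); print(ctrl.sense()["clock"])
E
python3 push.py L; python3 -c "
import cv2;im=cv2.imread('pics/pL.png');cv2.imwrite('pics/pLv.png',im)"
```

```text
open 0.04012428089240186
f0 [ 0.11 -0.16 -0.62] 5.2583
[(np.float64(-160.0), -0.6), (np.float64(-140.0), -0.4), (np.float64(-120.0), -0.2), (np.float64(-100.0), -0.8), (np.float64(-80.0), -0.3), (np.float64(-60.0), 0.3), (np.float64(-40.0), -0.1), (np.float64(-34.0), 0.4), (np.float64(-28.0), -1.3), (np.float64(-22.0), -0.5), (np.float64(-20.0), -1.4), (np.float64(-18.0), -1.1), (np.float64(-16.0), -0.1), (np.float64(-14.0), -0.1), (np.float64(-12.0), -0.6), (np.float64(-10.0), -0.3), (np.float64(-8.0), 0.5), (np.float64(-6.0), -0.5), (np.float64(-4.0), 0.6), (np.float64(-2.0), -0.4)]
12.4
```

View pics/pL.png

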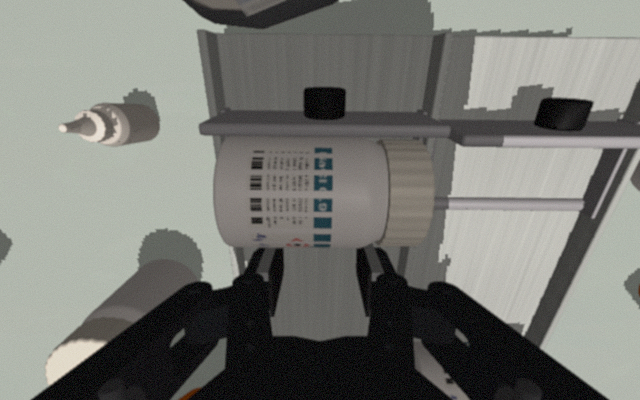

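jar_left lies straight across its lane at px (325,190), close to the stop plate. Its ridge is hidden under the jar. I'll back off slowly, check that it stays, then do the right jar.

```bash
cat > back.py <<'E'
from h import *
a=np.load("rack.npy"); X=np.array([np.cos(a[2]),np.sin(a[2]),0])
p=ctrl.sense()["ee_pos"]; ctrl.movel(p-X*.02+[0,0,0.002],vel=.03); p=p-X*.05+[0,0,.002]
ctrl.movel(p,vel=.1); ctrl.movel(p+[0,0,.12],vel=.15)
E
python3 back.py
python3 - <<'E'
from h import *
shot("bL")
E
python3 push.py R; python3 back.py
python3 - <<'E'
from h import *
shot("bR"); print(ctrl.sense()["clock"])
im=np.vstack([load("bL")[0][:300],load("bR")[0][:300]]); cv2.imwrite("pics/both.png",im[:,:,::-1])
E
```

```text
open 0.03982828441653068
f0 [-0.43 -0.26 -0.14] 17.1583
[(np.float64(-160.0), 0.6), (np.float64(-140.0), 1.5), (np.float64(-120.0), 0.7), (np.float64(-100.0), 0.0), (np.float64(-80.0), -0.5), (np.float64(-60.0), 0.5), (np.float64(-40.0), 0.4), (np.float64(-34.0), 0.4), (np.float64(-28.0), 0.3), (np.float64(-22.0), 0.0), (np.float64(-20.0), 0.1), (np.float64(-18.0), -0.2), (np.float64(-16.0), 0.3), (np.float64(-14.0), 0.7), (np.float64(-12.0), 0.7), (np.float64(-10.0), 0.0), (np.float64(-8.0), -0.1), (np.float64(-6.0), 0.6), (np.float64(-4.0), 0.3), (np.float64(-2.0), 0.4)]
24.2417
26.5083
```

View pics/both.png

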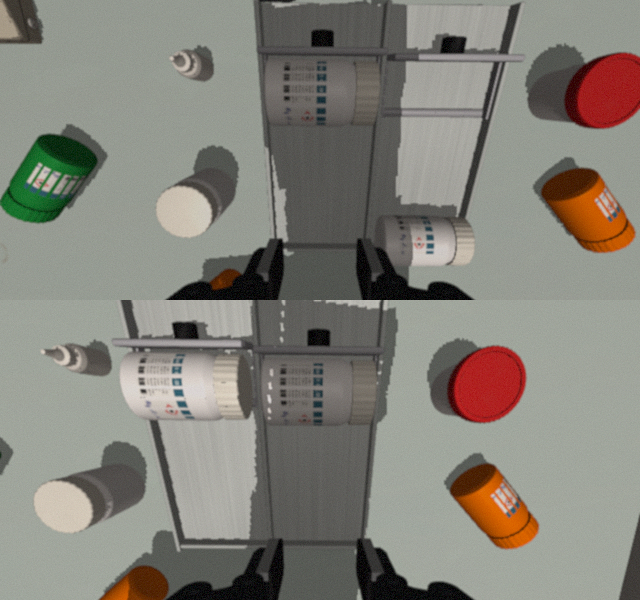

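Both jars rest against their stops, the left at (322,90) in the top frame and the right at (322,392) in the bottom frame. The rows downhill of them are empty, so neither has rolled back. The spare jar, cup and dropper are still standing. I'll check that nothing is moving, then hand in.

Run:
```python
from h import *
ctrl.hold(1.0); im,T=shot("end"); d=cv2.absdiff(cv2.GaussianBlur(im,(5,5),0),cv2.GaussianBlur(load("bR")[1-1],(5,5),0))[30:140,110:390]
print("max/mean change",d.max(),d.mean().round(2))
if d.mean()<4: print(ctrl.finish_job())
```

```text
max/mean change 48 3.95
the job is handed in; nothing more can be done
None
```

Both jars were pushed over their ridges and looked parked against their stops, and the job is handed in without a verdict shown; the last stillness check was borderline (mean image change 3.95 against my limit of 4), and I did not measure the final jar positions numerically.

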